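# Latch a bottle case shut

### The job

Latch the bottle case shut: take the latch claw by its red grip, carry it out over the bead of the keeper on the sliding lid and feel it drop into the pocket behind the bead, while the lever is still standing up; then swing the lever down past its centre until it lies flat, so that the claw draws the lid onto its rubber gasket and stays latched when you let go. Do it gently, feeling for the pocket with light touches (well under 20 N), pushing the lever with no more force than it needs (well under 30 N), and leave the glass, vacuum pump, cork and stopper standing where they are.

Things in the scene. Friction and masses are not known exactly. Their poses are not given: they have to be found in the camera images.
- case: wooden bottle case, 330 x 150 mm, fixed on the counter, top 90 mm high; side rails at x +-65 to +-75 mm rise 4 mm more. Origin on the counter under the lever hinge, z up; y runs along the case from the lever to the keeper on the lid; x across. It spans y -125 to +205 mm. The draw latch lies along its middle and moves in the plane x = 0 of this frame.
- gasket (a joint): how far the lid presses the rubber gasket in (m): 0 until touched, 0.008 when latched, 2.2 N per mm. The sliding lid, its face level with the case top, carries the steel keeper. The lid starts 16 to 29 mm open and touches the gasket at 12 mm; its opening is NOT measured. It slides along y (friction 4 N) and stays where left.
- claw: steel bail 36 mm wide: arms from the lever's cross pin to a front plate with hook tip and red grip. Origin on the pin, on which it turns freely (60 g, falls by its weight). In its axes: tip at y +82, z -10 mm, grip at y +76, z +28. At lever angle a the pin is at y = -26 cos(a - 0.21), z = 108.5 + 26 sin(a - 0.21) mm of the case: drawing the claw to +y raises the lever.
- claw_grip (a point): centre of the claw's red grip, a barrel 18 mm in diameter, 14 mm wide along the case's x; pinch its flat ends from above (fingers closing along x). The claw can turn between the pads. The front plate lies 25 mm below.
- claw_tip (a point): centre line of the claw's round hook tip (4 mm thick, 24 mm wide in x). It is 2 mm above the lid's face when on the lid or pocket floor, 8 mm when on the rear block, 10 mm on the bead; it fits down into the pocket only 4.5 to about 7 mm beyond the bead's centre. At the start it rests on the lid short of the bead.
- lever: lever with its handle, flat steel bar 20 mm wide, 5 mm thick, red end 72 mm from the hinge. Origin on the hinge; the bar runs along its own -y; its upper face (towards the keeper when upright) lies 4 mm from that line along its own z.
- lever_angle (a joint): lever angle: 0 = flat, latched (handle along the case's -y), 1.57 = upright, up to 2.65 leaning to the keeper. Starts at 0.44 to 0.70; friction (0.03 N m) holds it where left. Once hooked it gets stiff on the way down (up to about 12 N at 55 mm from the hinge), passes its centre at about 0.4 and snaps to 0.
- lever_hinge (a point): lever hinge, axis along the case's x, 108.5 mm above the counter, 18.5 over the case top. The keeper's bead lies 48.9 mm + the lid's opening from it along +y: at 65 to 78 mm at the start; feel for it. Keeper: 8 mm high, 26 wide in x, flat top 6 mm deep ending in the 5 mm thick bead; beyond (+y) a pocket down to the lid; then a flat rear block 6 mm high, 9.8 to 25.8 mm beyond the bead's centre.
- glass: tasting glass, 155 mm high, 65 mm wide, stands behind; origin under its foot. Bystander.
- pump: white vacuum pump with black top, 120 mm high, 52 mm wide; origin underneath. Bystander.
- cork_a: upright bottle cork, 24 mm wide, 44 mm high; origin underneath. Bystander.
- stopper: bottle stopper, 35 mm wide, 58 mm high; origin underneath. Bystander.

How it is judged:
By the outcome, as a careful person would: the job done as asked, in the order asked, and still so for the second after the job is handed in, with the robot touching nothing.
It also fails if it takes over 64 s, if anything falls off the work surface, if the arm or the gripper's body presses on something with over 40 N, if the wrist force passes 120 N, or if a joint passes its speed limit or range.

### The arm

A 7-joint arm with a two-finger parallel gripper is mounted at the origin on a cart in front of the work surface, level with it; the furniture and walls round the work are solid. World frame = base frame: x ahead of the robot, y to its left, z up, the work surface at z = 0. Lengths are in m, angles in rad, forces in N, time in s.
With the tool pointing down it reaches from about 0.4 to 0.85 m from the base axis. Payload 4.5 kg.
Tool frame: the origin (TCP) lies on the centre line of the jaws, within the pads' length; the fingertips stand r.tips_ahead ahead of it and the grasp point (between the pads) is the TCP (r.tips_ahead is the distance from the TCP to the fingertips, in m); z points along the fingers, y is the direction in which the jaws open and shut (so a half turn about z gives the same grasp; the last joint's range is limited). The gripper opens to 88 mm and grips with 3 to 60 N. Pads are 18 mm wide; open, the fingers measure 123 mm over their backs; the gripper's body (75 mm by 187 mm) begins 45 mm behind the grasp point.
Start: joints at [1.187, 0.689, -0.195, 1.565, 0.157, 0.902, -0.215], TCP at [0.254, -0.571, 0.258] pointing down, gripper open.
Joint ranges: [-3.01, 3.01], [-0.46, 2.08], [-1.47, 1.51], [0.13, 2.56], [-1, 4.14], [0.04, 2.09], [-2.66, 2.66]. Speed limits (rad/s): [2.57, 2.57, 3.14, 3.14, 3.14, 3.14, 3.14].

### API

Orientations are given as a unit quaternion [x, y, z, w].
In Python, from plant import r gives the robot as it stands.
- The arm moves only by the shell command python3 -m inch 'ROWS' [FORCE]. ROWS is JSON, a list of rows, each a list of 5 numbers: the shift along the world's x, y, z in units of 25 mm (1.0 is 25 mm), then the turn about the world's z in units of 6 degrees (1.0 is 6 degrees), then the finger opening in mm, from 0 to 88.1. A call has 1 to 5 rows; each row shifts and turns the commanded pose from where the row before left it; what a row does not reach is not made up. A row lasts 1/10 s, in which the tool goes at most 50 mm and 8.59 degrees, less where a joint would pass 70% of its speed; a pose out of reach is approached as far as the arm can. A call is refused whole if a number of a shift passes 1 or a number of a turn 1, either way. A call with a gripper value outside its range is refused whole. The fingers move at their own pace and stop on an object; FORCE is the grip in N (left out, the last holds). Time passes only in rows, so rows that do not move let the fingers close. It gives the time, the measured TCP pose, the force and the opening at its end, in the units of the state.
- r.get_state(): the state, without advancing time (a new reading comes with each control period).
- r.snapshot(name): name is "scene" or "side" or "wrist"; returns a dict with "pixels" (480x640x3 uint8, red, green, blue), "range_z" (480x640 float32, m along the optical axis (not along the pixel's ray), 0 where there is no reading), "K" (3x3 intrinsics, pixels), "position" and "attitude" of the camera in the world. Camera axes: x right, y up, looking along -z (the intrinsics and any distortion apply to the point x, -y, -z); pixel columns grow to the right and rows downward; lengths in m; the calibration is good to about 2 mm. A picture is of the moment at which its call begins.
- r.finish_job(): hands the job in, once; it reports no verdict.
The state is a dict: "clock": time; "q": joint angles; "qd": joint speeds; "joint_torque": joint torques, N m; "tool_pos": TCP position; "eef_rot": TCP orientation; "contact_force": force on the tool from outside, world axes, zero at the start; "moment": the same for the moment, N m; "opening": opening from 0.0 (shut) to 1.0 (fully open).
Only numpy, scipy, OpenCV 4.12 (cv2) and the standard library are available. Lean on these libraries where they do the work, as an engineer would, in place of code of your own. Each camera call takes 0.05 s, during which the arm holds its last target. There are 200 camera calls.

## Working session

There is one attempt and no reset: what is moved stays moved. The work goes in short steps, Python scripts to look and compute and a shell command to move; the robot and the scene stay as the last step left them, time stands still between calls to the robot, and variables do not carry over. Pictures are saved under pics/ and viewed, about 8 in all and at most 12, crops included, and the job is handed in when it is done.

```bash
mkdir -p pics; ls; python3 - <<'E'
from plant import r
import cv2,numpy as np
s=r.get_state(); print({k:np.round(v,3) for k,v in s.items()}, r.tips_ahead)
for n in("scene","side"):
    d=r.snapshot(n); cv2.imwrite(f"pics/{n}0.png",d["pixels"][...,::-1]); np.savez(f"pics/{n}0.npz",**d)
    print(n,d["K"],d["position"],d["attitude"],[k for k in d])
E
```

```text
pics
{'clock': np.float64(0.0), 'q': array([ 1.187,  0.69 , -0.194,  1.566,  0.157,  0.902, -0.215]), 'qd': array([ 0.   , -0.001, -0.001, -0.   , -0.001,  0.001, -0.   ]), 'joint_torque': array([ 0.0000e+00, -5.2757e+01, -1.2670e+00, -1.5343e+01, -5.3000e-02,
        7.0000e-03,  0.0000e+00]), 'tool_pos': array([ 0.253, -0.571,  0.257]), 'eef_rot': array([ 0.978,  0.207, -0.   , -0.001]), 'contact_force': array([-0.341,  0.262,  0.132]), 'moment': array([ 0.013, -0.001, -0.021]), 'opening': np.float64(1.001)} 0.019
scene [[558.52003239   0.         320.63379377]
 [  0.         558.52003239 234.62593493]
 [  0.           0.           1.        ]] [-0.57627483  0.73167106  0.79002733] [-0.24219229  0.45798924  0.76332915 -0.38589811] ['pixels', 'range_z', 'K', 'position', 'attitude']
side [[478.68987628   0.         319.08114289]
 [  0.         478.68987628 237.81213655]
 [  0.           0.           1.        ]] [0.07082774 0.69816406 0.75644152] [-0.11743318  0.42703085  0.86197101 -0.24669834] ['pixels', 'range_z', 'K', 'position', 'attitude']
```

View pics/scene0.png

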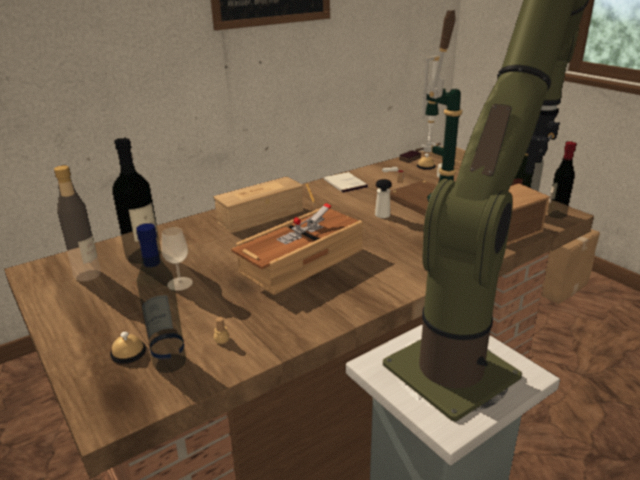

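View pics/side0.png

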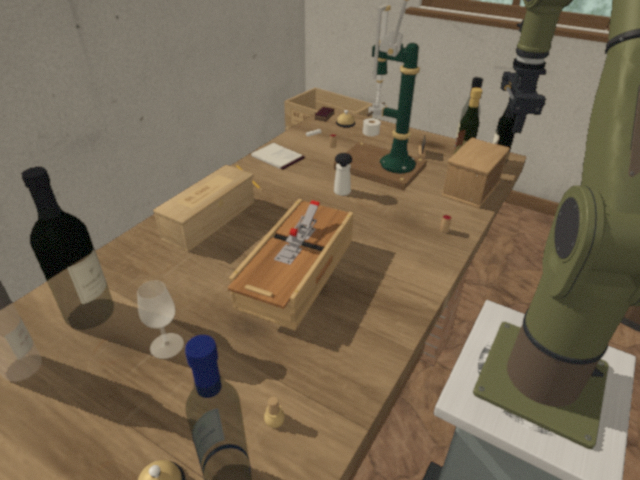

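```bash
cat > h.py <<'E'
import numpy as np,cv2
from scipy.spatial.transform import Rotation as R
def load(n): return dict(np.load(f"pics/{n}.npz"))
def ray(d,u,v):
    K=d["K"]; c=np.array([(u-K[0,2])/K[0,0],-(v-K[1,2])/K[1,1],-1.0])
    return d["position"],R.from_quat(d["attitude"]).apply(c)
def atz(d,u,v,z):
    p,k=ray(d,u,v); return p+k*(z-p[2])/k[2]
def pt(d,u,v): 
    p,k=ray(d,u,v); return p+k*d["range_z"][int(v),int(u)]
def two(a,ua,b,ub):
    p,k=ray(a,*ua);q,l=ray(b,*ub)
    s=np.linalg.lstsq(np.c_[k,-l],q-p,rcond=None)[0]
    return (p+k*s[0]+q+l*s[1])/2, np.linalg.norm(p+k*s[0]-q-l*s[1])
def cloud(d):
    v,u=np.mgrid[:480,:640];K=d["K"]
    c=np.stack([(u-K[0,2])/K[0,0],-(v-K[1,2])/K[1,1],-np.ones_like(u,float)],-1)*d["range_z"][...,None]
    return R.from_quat(d["attitude"]).apply(c.reshape(-1,3)).reshape(480,640,3)+d["position"]
def reds(d,box):
    h=cv2.cvtColor(d["pixels"],cv2.COLOR_RGB2HSV)
    m=(((h[...,0]<6)|(h[...,0]>172))&(h[...,1]>170)&(h[...,2]>110)).astype(np.uint8)
    x0,y0,x1,y1=box; z=np.zeros_like(m); z[y0:y1,x0:x1]=m[y0:y1,x0:x1]
    n,l,st,c=cv2.connectedComponentsWithStats(z)
    return [(st[i,4],c[i],l==i) for i in range(1,n) if st[i,4]>5]
E
python3 - <<'E'
from h import *
A,B=load("scene0"),load("side0")
for d,b in((A,(230,190,370,290)),(B,(230,190,360,320))):
    P=cloud(d)
    for a,c,m in reds(d,b): print(a,c.round(1),np.median(P[m],0).round(4))
    x0,y0,x1,y1=b
    # points at case side-rail height: fit rectangle
    m=np.zeros((480,640),bool);m[y0:y1,x0:x1]=1
    m&=(abs(P[...,2]-.091)<.006)
    q=P[m][:,:2].astype(np.float32); r=cv2.minAreaRect(q); print(len(q),r,cv2.boxPoints(r).round(3).tolist())
ims=[cv2.resize(d["pixels"][y:y+h,x:x+w],(w*f,h*f),interpolation=3) for d,x,y,w,h,f in((A,225,190,150,100,5),(B,225,190,140,140,4))]
cv2.imwrite("pics/c1.png",cv2.resize(ims[1],(560,560))[...,::-1])
E
```

```text
18 [327.4 205.1] [ 0.5685 -0.1046  0.141 ]
35 [296.4 220.4] [0.5519 0.0105 0.1342]
3749 ((0.7004199624061584, 0.017055228352546692), (0.4649791121482849, 0.3622967302799225), 4.805754661560059) [[0.45399999618530273, 0.17800000309944153], [0.48399999737739563, -0.18299999833106995], [0.9470000267028809, -0.14399999380111694], [0.9169999957084656, 0.21699999272823334]]
22 [314.8 202.3] [ 0.5708 -0.1007  0.14  ]
36 [293.  231.4] [0.5531 0.0151 0.1343]
6193 ((0.6438337564468384, 0.020719721913337708), (0.3334844708442688, 0.35701635479927063), 8.672547340393066) [[0.4519999921321869, 0.1720000058412552], [0.5059999823570251, -0.1809999942779541], [0.8360000252723694, -0.13099999725818634], [0.7820000052452087, 0.22200000286102295]]
```

View pics/c1.png

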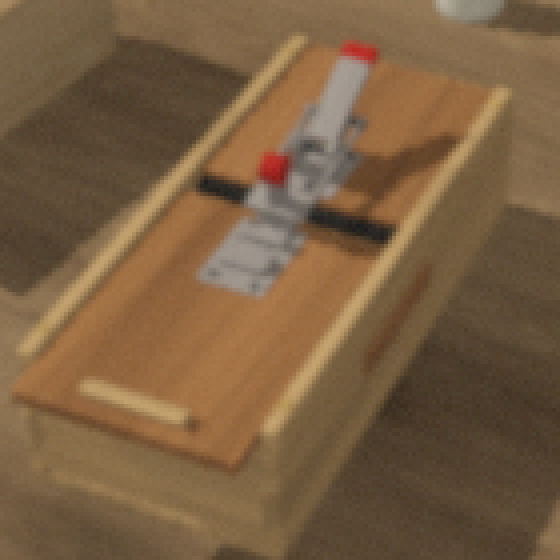

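```bash
python3 - <<'E'
from h import *
A,B=load("scene0"),load("side0")
for d in(A,B):
    P=cloud(d)
    c0=np.array([.555,.01])
    q=P[(abs(P[...,2]-.0935)<.0045)]
    q=q[(np.abs(q[:,:2]-c0)<.22).all(1)]
    for yaw in np.radians([8,8.5,9]):
        ex=np.array([np.cos(yaw),np.sin(yaw)]);ey=np.array([-ex[1],ex[0]])
        x=(q[:,:2]-c0)@ex;y=(q[:,:2]-c0)@ey
        k=abs(x)<.11
        print(np.degrees(yaw),k.sum(),np.percentile(x[k],[0.5,2,50,98,99.5]).round(4),np.percentile(y[k],[.2,1,99,99.8]).round(4))
    x=(q[:,:2]-c0)@ex;y=(q[:,:2]-c0)@ey;k=abs(x)<.11
    r=cv2.minAreaRect(q[k][:,:2].astype(np.float32)); print(r)
    # rails only
    k2=k&(q[:,2]>.0925)
    print(np.histogram(x[k2],np.arange(-.1,.101,.005))[0])
    for s in(-1,1):
        kk=k2&(abs(x-s*.07- (x[k].min()+x[k].max())/2)<.012)
        v=cv2.fitLine(q[kk][:,:2].astype(np.float32),cv2.DIST_HUBER,0,.01,.01).ravel();print(s,kk.sum(),np.degrees(np.arctan2(-v[0],v[1])) ,v, np.percentile(y[kk],[1,99]).round(4))
E
```

```text
8.0 2748 [-0.077  -0.0749 -0.0104  0.0715  0.0746] [-0.1805 -0.1761  0.1708  0.1732]
8.5 2748 [-0.0773 -0.0753 -0.0104  0.0719  0.0748] [-0.1802 -0.1761  0.1709  0.1735]
9.0 2748 [-0.0776 -0.0759 -0.0101  0.0723  0.0758] [-0.1799 -0.1759  0.1709  0.174 ]
((0.5541408061981201, 0.0064424872398376465), (0.15940722823143005, 0.359027624130249), 7.711791515350342)
[  0   0   0   2  38 108  84  26  12  20  13  11  14  11  14  21  27  38
  34  31  27  38  29  15  15  16  15  11   8   9   4  12  33  75  60  16
   0   0   0   0]
-1 261 -172.09343 [ 0.13755812 -0.9904937   0.48776808 -0.0226926 ] [-0.176   0.1494]
1 189 -171.77449 [ 0.14306952 -0.98971266  0.619705    0.0406584 ] [-0.1489  0.1603]
8.0 3770 [-0.0746 -0.0735 -0.0022  0.0729  0.0749] [-0.1777 -0.1725  0.1719  0.1738]
8.5 3770 [-0.0753 -0.0735 -0.0017  0.0729  0.0755] [-0.1778 -0.1726  0.1717  0.1738]
9.0 3770 [-0.0762 -0.0738 -0.0013  0.0733  0.076 ] [-0.1776 -0.1724  0.1715  0.174 ]
((0.5559889674186707, 0.007105767726898193), (0.15255898237228394, 0.3549292981624603), 7.718517303466797)
[  0   0   0   0  15 110 113  24   0   1   2   0   0   0   4   8  12  40
  38  36  32  36  36  14  10   9   6   1   0   0   0   0  18 103 116  16
   0   0   0   0]
-1 262 -172.18668 [ 0.13594574 -0.9907163   0.48438734  0.01040893] [-0.171   0.1504]
1 253 -172.11728 [ 0.1371459  -0.9905509   0.62269235  0.02936383] [-0.174   0.1474]
```

```bash
python3 - <<'E'
from h import *
H=np.zeros((24,40))
for n in("scene0","side0"):
    P=cloud(load(n)).reshape(-1,3)
    q=P[(P[:,2]>.1)&(P[:,2]<.7)&(P[:,0]>.0)&(P[:,0]<1.2)&(abs(P[:,1])<1)]
    for p in q:
        i,j=int(p[0]/.05),int((p[1]+1)/.05); H[i,j]=max(H[i,j],p[2])
print("cols y",np.arange(-1,1,.05).round(2)[[0,5,10,15,20,25,30]])
for i in range(24): print("%.2f"%(i*.05)," ".join("%2d"%(v*100) if v else " ." for v in H[i]))
E
```

```text
cols y [-1.   -0.75 -0.5  -0.25  0.    0.25  0.5 ]
0.00  .  .  .  .  .  .  .  .  .  .  .  .  .  . 69 69 66 60 54 50 44 40  .  .  .  .  .  .  .  .  .  .  .  .  .  .  .  .  .  .
0.05  .  .  .  .  .  .  .  .  .  .  .  .  .  .  . 69 67 60 55 49 41  .  .  .  .  .  .  .  .  .  .  .  .  .  .  .  .  .  .  .
0.10  .  .  .  .  .  .  .  .  .  . 67 67  .  .  . 69 65  .  .  .  .  .  .  .  .  .  .  .  .  .  .  .  .  .  .  .  .  .  .  .
0.15  .  .  .  .  .  .  .  . 55 63 64  .  .  .  .  .  .  .  .  .  .  .  .  .  .  .  .  .  .  .  .  .  .  .  .  .  .  .  .  .
0.20  .  .  .  .  .  .  . 34 55 57 34  .  .  .  .  .  .  .  .  .  .  .  .  .  .  .  .  .  .  .  .  .  .  .  .  .  .  .  .  .
0.25  .  .  . 24 16  . 34 34 53 54 34  .  .  .  .  .  .  .  .  .  .  .  .  .  .  .  .  .  .  .  .  .  .  .  .  .  .  .  .  .
0.30  .  .  . 24 16  . 34 34 52 12  .  .  .  .  .  .  .  .  .  .  .  .  .  .  .  .  .  . 23 24  .  .  .  .  .  .  .  .  .  .
0.35  .  .  . 14 24 24 12 12 11 11  .  .  .  .  .  .  .  .  .  .  .  .  .  .  .  .  .  . 32 32  .  .  .  .  .  .  .  .  .  .
0.40  .  . 24 24 24 24  .  .  .  .  .  .  .  .  .
[... 1250 characters left out ...]
  .  .  . 10 10  .  .  .  .  .  .  .  .  .  .  .  .  .  .  .  .  .  .  .  .
0.95  .  .  .  .  .  .  .  .  .  .  .  .  .  .  .  .  .  .  .  .  .  .  .  .  .  .  .  .  .  .  .  .  .  .  .  .  .  .  .  .
1.00  .  .  .  .  .  .  .  .  .  .  .  .  .  .  .  .  .  .  .  .  .  .  .  .  .  .  .  .  .  .  .  .  .  .  .  .  .  .  .  .
1.05  .  .  .  .  .  .  .  .  .  .  .  .  .  .  .  .  .  .  .  .  .  .  .  .  .  .  .  .  .  .  .  .  .  .  .  .  .  .  .  .
1.10  .  .  .  .  .  .  .  .  .  .  .  .  .  .  .  .  .  .  .  .  .  .  .  .  .  .  .  .  .  .  .  .  .  .  .  .  .  .  .  .
1.15  .  .  .  .  .  .  .  .  .  .  .  .  .  .  .  .  .  .  .  .  .  .  .  .  .  .  .  .  .  .  .  .  .  .  .  .  .  .  .  .
```

```bash
python3 -m inch '[[0.51,1,0,0.9,88],[0.51,1,0,0.9,88],[0.51,1,0,0.9,88],[0.51,1,0,0.9,88],[0.51,1,0,0.9,88]]'
python3 -m inch '[[0.51,1,0,0.9,88],[0.51,1,0,0.9,88],[0.51,1,0,0.9,88],[0.51,1,0,0.9,88],[0.51,1,0,0.9,88]]'
python3 -m inch '[[0.51,1,0,0.9,88],[0.51,1,0,0.9,88],[0.51,1,0,0.9,88],[0.51,1,0,0.65,88],[0.51,1,0,0,88]]'
```

```text
clock: 0.6
tool_pos: [0.3176, -0.445, 0.2574]
eef_rot: [0.902, 0.432, -0.0, -0.0]
contact_force: [0.9, -0.6, 1.1]
opening: 1.001
clock: 1.1
tool_pos: [0.3813, -0.3202, 0.2575]
eef_rot: [0.776, 0.63, -0.0, -0.0]
contact_force: [0.4, -0.3, 0.6]
opening: 1.002
clock: 1.6
tool_pos: [0.445, -0.1953, 0.2574]
eef_rot: [0.655, 0.755, -0.0, -0.0]
contact_force: [0.4, -0.3, 0.2]
opening: 1.0
```

```bash
python3 -m inch '[[0.54,1,0,0,88],[0.54,1,0,0,88],[0.54,1,0,0,88],[0.54,1,0,0,88],[0.54,1,0,0,88]]'
python3 -m inch '[[0.54,1,0,0,88],[0.54,1,0,0,88],[0.54,1,0,0,88],[0.0,0.35,0,0,88],[0,0,0,0,50]]'
python3 - <<'E'
from h import *
from plant import r
print(np.round(r.get_state()["tool_pos"],4), R.from_quat(r.get_state()["eef_rot"]).as_euler("ZYX",degrees=True))
for n in("wrist","side"):
    d=r.snapshot(n); np.savez(f"pics/{n}1.npz",**d); cv2.imwrite(f"pics/{n}1.png",d["pixels"][...,::-1])
    P=cloud(d)
    for a,c,m in reds(d,(0,0,640,480) if n=="wrist" else (230,190,360,320)): print(n,a,c.round(1),P[m].mean(0).round(4),P[m].min(0).round(4),P[m].max(0).round(4))
E
```

```text
clock: 2.1
tool_pos: [0.5126, -0.0703, 0.2575]
eef_rot: [0.656, 0.755, -0.0, -0.0]
contact_force: [0.5, 0.0, -0.3]
opening: 0.995
clock: 2.6
tool_pos: [0.5522, 0.0138, 0.2574]
eef_rot: [0.655, 0.756, -0.0, -0.001]
contact_force: [-0.5, -0.8, 0.2]
opening: 0.928
[0.5522 0.0138 0.2574] [ 9.81963092e+01 -2.93654052e-02 -1.79943286e+02]
wrist 549 [326.7 242. ] [0.555  0.0096 0.1363] [ 0.5423 -0.016   0.0853] [0.5665 0.0819 0.3842]
wrist 509 [325.6 403.6] [ 0.5704 -0.1013  0.1422] [ 0.5423 -0.1494  0.0884] [0.5839 0.0819 0.3842]
side 22 [314.8 202.3] [ 0.5708 -0.1014  0.1396] [ 0.5605 -0.1048  0.1363] [ 0.581  -0.0982  0.1429]
side 38 [293.  231.5] [0.5411 0.0326 0.1502] [0.0708 0.0092 0.1273] [0.5618 0.6982 0.7564]
```

View pics/wrist1.png

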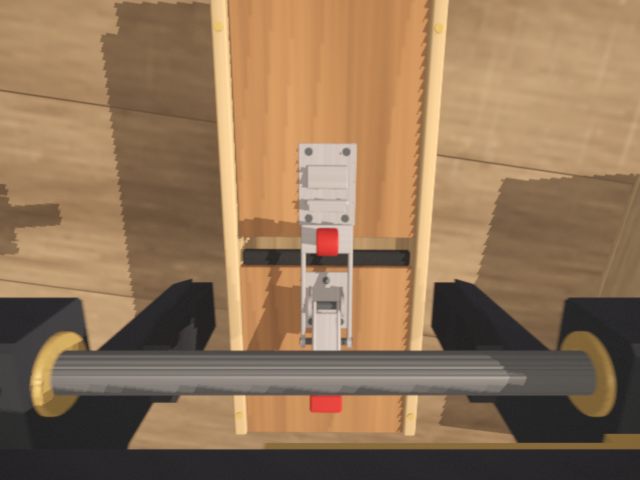

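```bash
python3 - <<'E'
from h import *
d=load("wrist1"); yaw=np.radians(8.1)
ex=np.array([np.cos(yaw),np.sin(yaw),0]);ey=np.array([-ex[1],ex[0],0])
P=cloud(d); g=d["pixels"].astype(float).mean(2)
print("camera",d["position"])
for v in range(160,232,2): print(v,int(g[v,318:336].mean()),P[v,327].round(4)) if v%4==0 else print(v,int(g[v,318:336].mean()))
o=np.array([.5622,-.0415,0])
def c(p): return (np.round([(p-o)@ex*1e3,(p-o)@ey*1e3,p[2]*1e3],1))
print("grip",c(atz(d,326.7,242,.136)), "bead",c(atz(d,327,204,.098)),"rear blk",c(atz(d,327,166,.096)),c(atz(d,327,188,.096)),"leverend",c(atz(d,325.6,403.6,.142)))
for v in(60,200,300,420):
    row=d["pixels"][v].astype(int); print(v)
print("rails",[c(atz(d,u,v,.094)) for u,v in((211,2),(447,2),(236,432),(415,432))])
E
```

```text
camera [0.54229108 0.08187419 0.38417181]
160 198 [0.5489 0.0551 0.0912]
162 198
164 190 [0.5493 0.0523 0.0901]
166 179
168 195 [0.5496 0.0502 0.0963]
170 196
172 197 [0.55   0.0474 0.0952]
174 195
176 194 [0.5504 0.0447 0.0954]
178 193
180 193 [0.5507 0.0422 0.0968]
182 196
184 198 [0.5512 0.0393 0.096 ]
186 194
188 179 [0.5517 0.0359 0.0921]
190 196
192 196 [0.5521 0.033  0.0915]
194 196
196 196 [0.5525 0.0302 0.0917]
198 185
200 171 [0.5528 0.0282 0.0963]
202 197
204 194 [0.5532 0.0256 0.0973]
206 196
208 195 [0.5536 0.0228 0.0972]
210 194
212 192 [0.5542 0.0186 0.0911]
214 195
216 195 [0.5547 0.0157 0.0909]
218 195
220 194 [0.5551 0.0126 0.0901]
222 166
224 144 [0.555  0.013  0.1037]
226 198
228 115 [0.5541 0.0173 0.1316]
230 93
grip [  0.   51.5 136. ] bead [ 0.5 67.9 98. ] rear blk [ 0.4 93.9 96. ] [ 0.5 78.8 96. ] leverend [ -0.3 -60.5 142. ]
60
200
300
420
rails [array([-72.5, 195.3,  94. ]), array([ 74.9, 195.5,  94. ]), array([ -73.9, -124.8,   94. ]), array([  74.1, -124.5,   94. ])]
```

```bash
python3 -m inch '[[0.1,-0.1,-1,0,50],[0,0,-1,0,50],[0,0,-1,0,50],[0,0,-1,0,40],[0,0,-0.98,0,30]]'
python3 -m inch '[[0,0,0,0,30],[0,0,0,0,20],[0,0,0,0,10],[0,0,0,0,8],[0,0,0,0,8]]' 8
python3 -m inch '[[0,0,0,0,8],[0,0,0,0,8],[0,0,0,0,8]]' 8
```

```text
clock: 3.2
tool_pos: [0.5547, 0.0074, 0.1323]
eef_rot: [0.657, 0.754, -0.001, 0.0]
contact_force: [-0.8, 0.1, -0.9]
opening: 0.407
clock: 3.7
tool_pos: [0.5556, 0.0094, 0.1344]
eef_rot: [0.656, 0.755, 0.0, 0.001]
contact_force: [-1.9, -0.8, 5.3]
opening: 0.155
clock: 4.0
tool_pos: [0.5556, 0.0095, 0.1343]
eef_rot: [0.656, 0.755, -0.0, 0.001]
contact_force: [-2.1, -2.0, 7.1]
opening: 0.159
```

```bash
python3 - <<'E'
from h import *
from plant import r
s=r.get_state();print(np.round(s["tool_pos"],4),np.round(s["contact_force"],2),np.round(s["moment"],3),np.round(s["q"],3))
ims=[]
for n,b in(("wrist",(220,120,440,340)),("side",(240,180,350,290))):
    d=r.snapshot(n); np.savez(f"pics/{n}2.npz",**d)
    x0,y0,x1,y1=b; ims.append(cv2.resize(d["pixels"][y0:y1,x0:x1],(400,400),interpolation=3))
cv2.imwrite("pics/c2.png",np.hstack(ims)[...,::-1])
E
```

```text
[0.5556 0.0095 0.1343] [-2.1  -2.    7.11] [-0.353  0.339 -0.034] [ 0.13   0.801 -0.391  1.875  0.535  0.57  -0.473]
```

View pics/c2.png

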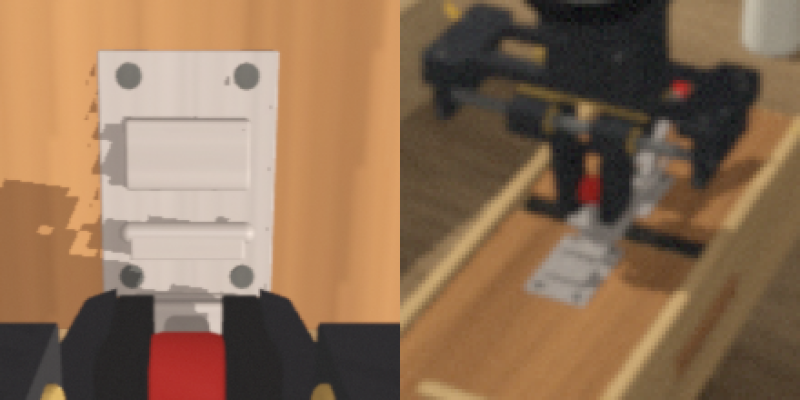

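```bash
python3 -m inch '[[0,0,0.04,0,8],[0,0,0.04,0,8]]' 8
python3 -m inch '[[0,0,0.06,0,8],[0,0,0.06,0,8],[0,0,0,0,8]]' 8
```

```text
clock: 4.3
tool_pos: [0.5555, 0.0093, 0.1354]
eef_rot: [0.656, 0.755, -0.0, 0.0]
contact_force: [-0.0, -3.0, -1.9]
opening: 0.157
clock: 4.6
tool_pos: [0.5554, 0.0095, 0.1383]
eef_rot: [0.656, 0.755, -0.0, 0.0]
contact_force: [0.1, -4.3, -1.5]
opening: 0.157
```

```bash
cat >> h.py <<'E'
from scipy.optimize import fsolve
def pin(a): return np.array([-26*np.cos(a-.21),108.5+26*np.sin(a-.21)])
def rot(p,y,z): return np.array([y*np.cos(p)-z*np.sin(p),y*np.sin(p)+z*np.cos(p)])
def from_tip(y,z,a0=1.7):
    a,p=fsolve(lambda v:pin(v[0])+rot(v[1],82,-10)-[y,z],[a0,-.3]); return a,p,pin(a)+rot(p,76,28)
def from_grip(g,a0=1.7):
    a,p=fsolve(lambda v:pin(v[0])+rot(v[1],76,28)-g,[a0,-.3]); return a,p,pin(a)+rot(p,82,-10)
YAW=np.radians(8.1);O=np.array([.5622,-.0415,0]);EX=np.array([np.cos(YAW),np.sin(YAW),0]);EY=np.array([-EX[1],EX[0],0])
def case(p): p=np.asarray(p)-O; return np.array([p@EX,p@EY,p[2]])*1e3
E
python3 - <<'E'
from h import *
g0=None
for a in(.43,.47,.55):
    s=fsolve(lambda v:(pin(a)+rot(v[0],82,-10))[1]-92,[-.2])[0]; t=pin(a)+rot(s,82,-10); g=pin(a)+rot(s,76,28); print("rest",a,t.round(1),g.round(1))
for t in((56,104),(60,106),(66,106),(72,106),(75,106),(75,98),(74.5,92),(77,106)):
    a,p,g=from_tip(*t,a0=.9 if t[0]<70 else 1.6); print(t,round(a,2),round(p,2),g.round(1))
print(case([.5554,.0095,.1383]))
E
```

```text
rest 0.43 [54.2 92. ] [ 54.  130.5]
rest 0.47 [54.2 92. ] [ 54.4 130.5]
rest 0.55 [54.2 92. ] [ 55.4 130.5]
(56, 104) 0.29 0.04 [ 48.9 141.7]
(60, 106) 0.87 -0.1 [ 58.  144.4]
(66, 106) 1.27 -0.19 [ 67.2 144.5]
(72, 106) 1.56 -0.22 [ 74.5 144.4]
(75, 106) 1.68 -0.23 [ 77.8 144.4]
(75, 98) 1.81 -0.34 [ 81.9 135.9]
(74.5, 92) 1.92 -0.42 [ 84.4 129.2]
(77, 106) 1.76 -0.23 [ 79.9 144.4]
[  0.45380196  51.44933492 138.3       ]h.py:29: RuntimeWarning: The iteration is not making good progress, as measured by the 
 improvement from the last ten iterations.
  a,p=fsolve(lambda v:pin(v[0])+rot(v[1],82,-10)-[y,z],[a0,-.3]); return a,p,pin(a)+rot(p,76,28)
```

```bash
python3 -m inch '[[-0.01,0.1,0.2,0,8],[-0.03,0.2,0.15,0,8],[-0.03,0.2,0.08,0,8],[-0.03,0.2,0,0,8],[-0.03,0.2,0,0,8]]' 12
python3 -m inch '[[0,0,0,0,8],[0,0,0,0,8]]'
python3 - <<'E'
from h import *
from plant import r
s=r.get_state(); c=case(s["tool_pos"]);print(c.round(1),np.round(s["contact_force"],1)); a,p,t=from_grip(c[1:]-[-2.9,4.5]);print(a,p,t)
E
```

```text
clock: 5.1
tool_pos: [0.5521, 0.034, 0.1492]
eef_rot: [0.655, 0.755, 0.001, -0.0]
contact_force: [-0.5, -1.2, -0.1]
opening: 0.159
clock: 5.3
tool_pos: [0.552, 0.0346, 0.1491]
eef_rot: [0.655, 0.756, 0.001, -0.001]
contact_force: [-0.4, 1.4, 1.2]
opening: 0.157
[  0.6  76.7 149.1] [-0.4  1.4  1.2]
1.7524257055999501 -0.2280211966639533 [ 76.87943907 106.21224949]
```

```bash
cat > st.py <<'E'
from h import *
from plant import r
s=r.get_state(); c=case(s["tool_pos"]);f=s["contact_force"];a,p,t=from_grip(c[1:]-[-2.9,4.5]);print("case",c.round(1),"F x,y,z",np.round([f@EX,f@EY,f[2]],1),"a %.2f"%a,"tip",t.round(1))
E
python3 -m inch '[[-0.01,0.05,-0.1,0,8],[0,0.05,-0.1,0,8],[0,0,0,0,8]]'|grep -v rot; python3 st.py
python3 -m inch '[[-0.01,0.03,-0.06,0,8],[0,0.0,0,0,8]]'|grep -v rot; python3 st.py
```

```text
clock: 5.6
tool_pos: [0.552, 0.0348, 0.1436]
contact_force: [-0.4, 0.2, 0.1]
opening: 0.157
case [  0.6  77.  143.6] F x,y,z [-0.4  0.2  0.1] a 1.74 tip [ 74.6 101. ]
clock: 5.8
tool_pos: [0.5519, 0.0354, 0.1424]
contact_force: [1.2, -1.6, 0.5]
opening: 0.161
case [  0.6  77.6 142.4] F x,y,z [ 0.9 -1.8  0.5] a 1.76 tip [74.6 99.8]
```

```bash
for i in 1; do python3 -m inch '[[0,0.03,-0.05,0,8],[0,0,0,0,8]]'>/dev/null; python3 st.py
python3 -m inch '[[0,0.02,-0.04,0,8],[0,0,0,0,8]]'>/dev/null; python3 st.py
python3 -m inch '[[0,0.02,-0.04,0,8],[0,0,0,0,8]]'>/dev/null; python3 st.py; done
```

```text
case [  0.6  78.6 141.2] F x,y,z [ 0.9 -0.7  0.1] a 1.80 tip [75.1 98.8]
case [  0.6  79.6 140.3] F x,y,z [ 0.6 -0.5  1.9] a 1.84 tip [75.6 98. ]
case [  0.7  80.5 139.3] F x,y,z [-0.6  0.8  2.8] a 1.87 tip [76.1 97. ]
```

```bash
python3 -m inch '[[0,0,-0.04,0,8],[0,0,0,0,8]]'>/dev/null; python3 st.py
python3 -m inch '[[0,0,-0.04,0,8],[0,0,0,0,8]]'>/dev/null; python3 st.py
```

```text
case [  0.7  81.1 138.4] F x,y,z [-0.8  2.9  3.9] a 1.90 tip [76.3 96.2]
case [  0.7  81.2 137.3] F x,y,z [-0.4  4.5  4.2] a 1.90 tip [75.9 95.3]
```

```bash
python3 -m inch '[[-0.01,0.06,0,0,8],[0,0,0,0,8]]'>/dev/null; python3 st.py
python3 -m inch '[[0,0.03,-0.04,0,8],[0,0,0,0,8]]'>/dev/null; python3 st.py
python3 -m inch '[[0,0.02,-0.04,0,8],[0,0,0,0,8]]'>/dev/null; python3 st.py
```

```text
case [  0.7  81.4 137.2] F x,y,z [-0.6  2.1  2.5] a 1.91 tip [76.  95.1]
case [  0.7  81.8 136. ] F x,y,z [-1.   2.4  1.9] a 1.92 tip [75.9 94. ]
case [  0.6  81.9 134.9] F x,y,z [0.1 0.9 0.9] a 1.93 tip [75.6 93.1]
```

```bash
python3 -m inch '[[0,0.02,-0.04,0,8],[0,0,0,0,8]]'>/dev/null; python3 st.py
python3 -m inch '[[0,0.02,-0.04,0,8],[0,0,0,0,8]]'>/dev/null; python3 st.py
python3 -m inch '[[0,0.0,-0.04,0,8],[0,0,0,0,8]]'>/dev/null; python3 st.py
```

```text
case [  0.7  82.1 134. ] F x,y,z [ 0.4 -0.6  0.7] a 1.94 tip [75.4 92.3]
case [  0.7  82.9 133.1] F x,y,z [-0.  -0.8  0.6] a 1.97 tip [75.8 91.4]
case [  0.7  83.1 132.7] F x,y,z [-2.3 -0.9  7.1] a 1.98 tip [75.8 91.1]
```

```bash
python3 -m inch '[[0,0,0.03,0,8],[0.01,-0.08,0,0,8],[0,0,0,0,8]]'>/dev/null; python3 st.py
python3 -m inch '[[0.01,-0.08,0,0,8],[0,0,0,0,8]]'>/dev/null; python3 st.py
python3 - <<'E'
from h import *
from plant import r
d=r.snapshot("wrist"); np.savez("pics/wrist3.npz",**d); P=cloud(d)
cv2.imwrite("pics/wrist3.png",cv2.resize(d["pixels"][100:400,180:480],(600,600),interpolation=3)[...,::-1])
E
```

```text
case [  0.8  82.3 133. ] F x,y,z [-1.2  1.9  1.7] a 1.95 tip [75.1 91.3]
case [  0.8  80.9 133. ] F x,y,z [-1.7  4.4  1.2] a 1.90 tip [73.6 91.4]
```

View pics/wrist3.png

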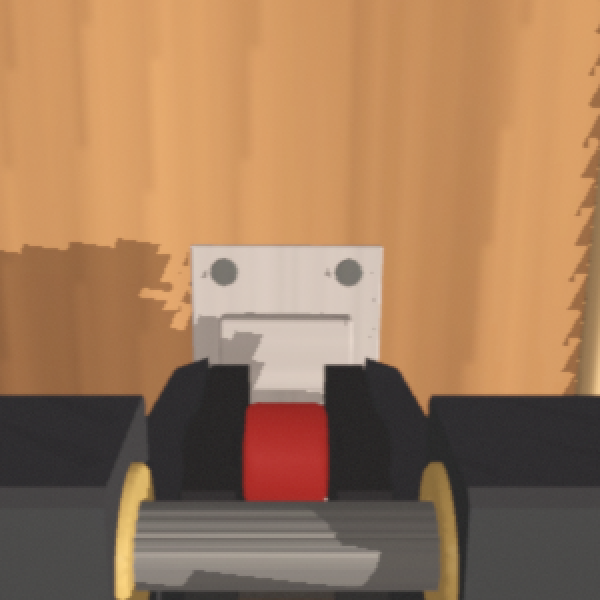

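```bash
python3 -m inch '[[0,0.05,0,0,40],[0,0,0,0,40],[0,0,0,0,40],[0,0,0,0,40]]'>/dev/null; python3 st.py
python3 -m inch '[[0,0,0.4,0,40],[0,0,0.7,0,40],[0,0,0.7,0,40],[0,0,0.7,0,40],[0,0,0.7,0,40]]'>/dev/null; python3 st.py
python3 -m inch '[[0,0,0,0,0],[0,0,0,0,0],[0,0,0,0,0]]' 10
python3 - <<'E'
from h import *
from plant import r
d=r.snapshot("side"); np.savez("pics/side4.npz",**d); w=r.snapshot("wrist"); np.savez("pics/wrist4.npz",**w)
for q,b in((d,(230,170,360,320)),(w,(0,0,640,480))):
    P=cloud(q)
    for a,c,m in reds(q,b): print(a,c.round(1),case(np.median(P[m],0)).round(1))
cv2.imwrite("pics/c4.png",np.hstack([cv2.resize(d["pixels"][150:320,225:375],(397,450),interpolation=3),cv2.resize(w["pixels"][60:460,150:500],(394,450))])[...,::-1])
E
```

```text
case [  1.2  80.  132.9] F x,y,z [-0.3  0.   0.2] a 1.86 tip [72.6 91.4]
case [  1.1  80.5 214.4] F x,y,z [0.1 0.1 0.4] a 2.47 tip [ 92.3 161.4]
clock: 9.75
tool_pos: [0.5513, 0.0382, 0.2123]
eef_rot: [0.656, 0.755, -0.001, -0.0]
contact_force: [0.4, -0.1, 0.5]
opening: 0.203
15 [300.8 209.7] [ -3.6  23.  172.3]
48 [286.7 239.4] [ -0.7  86.6 133.3]
790 [323.4 254.2] [  0.5  83.2 136.3]
900 [323.1 405.5] [  0.2  22.3 174.9]h.py:31: RuntimeWarning: The iteration is not making good progress, as measured by the 
 improvement from the last ten iterations.
  a,p=fsolve(lambda v:pin(v[0])+rot(v[1],76,28)-g,[a0,-.3]); return a,p,pin(a)+rot(p,82,-10)
```

View pics/c4.png

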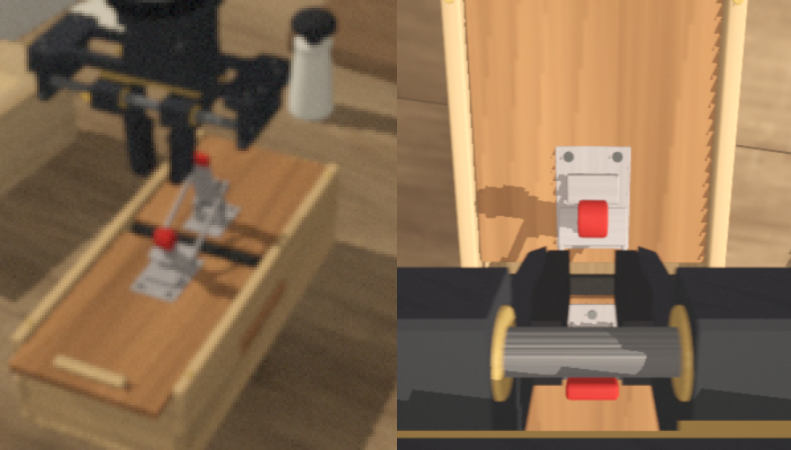

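```bash
python3 -m inch '[[0.05,-0.36,0,0,0],[0.05,-0.36,0,0,0],[0.05,-0.36,0,0,0],[0.05,-0.36,0,0,0],[0,0,0,0,0]]'>/dev/null; python3 st.py 2>/dev/null
python3 -m inch '[[0,0,-0.5,0,0],[0,0,-0.5,0,0],[0,0,-0.5,0,0],[0,0,0,0,0]]'|grep ope; python3 st.py 2>/dev/null
python3 -m inch '[[0.02,-0.12,0,0,0],[0.01,-0.12,0,0,0],[0,0,0,0,0]]'|grep ope; python3 st.py 2>/dev/null
python3 - <<'E'
from h import *
for a in np.arange(1.9,-.01,-.1): print(round(a,1),"TCP y,z",round(-58*np.cos(a)+4*np.sin(a)+9,1),round(108.5+58*np.sin(a)+4*np.cos(a)+19,1))
E
```

```text
case [  0.7  41.8 212.7] F x,y,z [0.4 0.2 0.5] a 2.20 tip [ 75.1 183.8]
opening: 0.007
case [ -0.6  44.7 173.1] F x,y,z [-0.3 -0.  -0.2] a 0.88 tip [ 61.8 132.8]
opening: 0.002
case [  1.1  37.4 175.9] F x,y,z [-0.1  0.9 -0.3] a 0.70 tip [ 58.  137.2]
1.9 TCP y,z 31.5 181.1
1.8 TCP y,z 26.1 183.1
1.7 TCP y,z 20.4 184.5
1.6 TCP y,z 14.7 185.4
1.5 TCP y,z 8.9 185.6
1.4 TCP y,z 3.1 185.3
1.3 TCP y,z -2.7 184.5
1.2 TCP y,z -8.3 183.0
1.1 TCP y,z -13.7 181.0
1.0 TCP y,z -19.0 178.5
0.9 TCP y,z -23.9 175.4
0.8 TCP y,z -28.5 171.9
0.7 TCP y,z -32.8 167.9
0.6 TCP y,z -36.6 163.6
0.5 TCP y,z -40.0 158.8
0.4 TCP y,z -42.9 153.8
0.3 TCP y,z -45.2 148.5
0.2 TCP y,z -47.0 142.9
0.1 TCP y,z -48.3 137.3
-0.0 TCP y,z -49.0 131.5
```

```bash
python3 -m inch '[[0.03,-0.2,0.05,0,0],[0.03,-0.2,0.05,0,0],[0.03,-0.2,0.06,0,0],[0,0,0,0,0]]'>/dev/null; python3 st.py 2>/dev/null
python3 -m inch '[[0.03,-0.2,0.06,0,0],[0.03,-0.2,0.06,0,0],[0.03,-0.2,0.0,0,0],[0,0,0,0,0]]'>/dev/null; python3 st.py 2>/dev/null
```

```text
case [  1.2  22.2 179.9] F x,y,z [-0.5  0.5  0.4] a -2.36 tip [ 62.5 166.4]
case [  0.9   6.4 182.5] F x,y,z [ 0.9 -0.4 -0.7] a -2.53 tip [ 47.8 177.4]
```

```bash
python3 -m inch '[[0.03,-0.2,0.04,0,0],[0.03,-0.2,0,0,0],[0,0,0,0,0]]'>/dev/null; python3 st.py 2>/dev/null
python3 -m inch '[[0.03,-0.2,-0.04,0,0],[0.03,-0.2,-0.06,0,0],[0,0,0,0,0]]'>/dev/null; python3 st.py 2>/dev/null
python3 -m inch '[[0.02,-0.14,-0.06,0,0],[0,0,0,0,0]]'>/dev/null; python3 st.py 2>/dev/null
```

```text
case [  0.9  -2.8 183.2] F x,y,z [ 1.2  0.9 -1. ] a -2.67 tip [ 38.3 183.2]
case [  1.  -13.  180.7] F x,y,z [-1.2  3.8 -0.2] a -6.56 tip [ 26.  162.8]
case [  1.  -16.3 179.4] F x,y,z [-0.3  3.2  1.1] a -2.75 tip [ 23.3 186.4]
```

```bash
python3 -m inch '[[0.02,-0.14,-0.08,0,0],[0.02,-0.14,-0.1,0,0],[0,0,0,0,0]]'>/dev/null; python3 st.py 2>/dev/null
python3 -m inch '[[0.02,-0.14,-0.12,0,0],[0,0,0,0,0]]'>/dev/null; python3 st.py 2>/dev/null
python3 -m inch '[[0.02,-0.14,-0.14,0,0],[0,0,0,0,0]]'>/dev/null; python3 st.py 2>/dev/null
```

```text
case [  1.1 -24.4 174.8] F x,y,z [-1.7  1.9  1.6] a -2.77 tip [ 13.6 186.1]
case [  1.7 -27.6 171.9] F x,y,z [0.4 1.2 2.5] a -7.05 tip [ 13.7 164.6]
case [  1.7 -31.1 168.3] F x,y,z [ 1.4 -0.   2.1] a -2.72 tip [  5.1 183.1]
```

```bash
python3 -m inch '[[0.01,-0.12,-0.16,0,0],[0,0,0,0,0]]'>/dev/null; python3 st.py 2>/dev/null
python3 -m inch '[[0.01,-0.12,-0.18,0,0],[0,0,0,0,0]]'>/dev/null; python3 st.py 2>/dev/null
python3 -m inch '[[0.01,-0.1,-0.18,0,0],[0,0,0,0,0]]'>/dev/null; python3 st.py 2>/dev/null
```

```text
case [  1.5 -33.8 164.1] F x,y,z [ 1.5 -0.7  1.3] a -7.46 tip [  7.2 164.7]
case [  0.3 -36.6 159.2] F x,y,z [-0.9  0.2  0.4] a -2.49 tip [ -1.6 176. ]
case [ -0.2 -39.  154.5] F x,y,z [-0.6  0.3 -0.4] a -2.01 tip [ -2.3 168.4]
```

```bash
python3 - <<'E'
from h import *
from plant import r
d=r.snapshot("side"); np.savez("pics/side5.npz",**d); w=r.snapshot("wrist"); np.savez("pics/wrist5.npz",**w)
for q,b in((d,(230,170,360,320)),(w,(0,0,640,480))):
    P=cloud(q)
    for a,c,m in reds(q,b): print(a,c.round(1),case(np.median(P[m],0)).round(1))
cv2.imwrite("pics/c5.png",np.hstack([cv2.resize(d["pixels"][150:320,225:375],(397,450),interpolation=3),cv2.resize(w["pixels"][60:460,150:500],(394,450))])[...,::-1])
E
```

```text
36 [292.9 231.3] [  0.3  57.  135. ]
2263 [324.3  54.3] [  0.2  49.7 138.1]
```

View pics/c5.png

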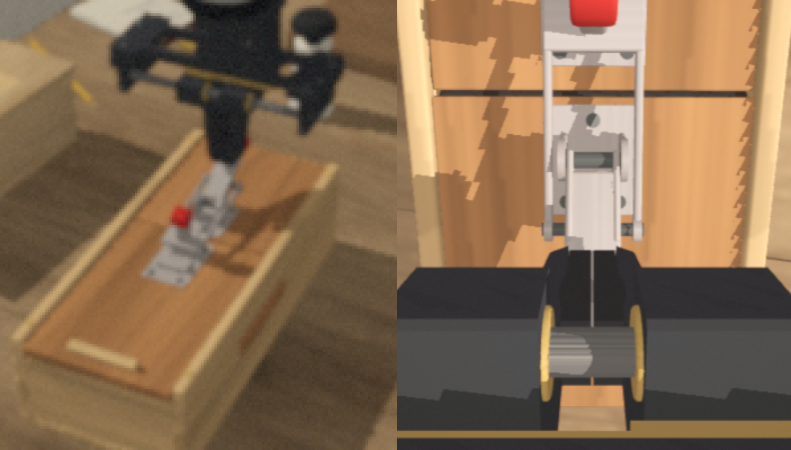

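```bash
python3 -m inch '[[0.01,-0.1,-0.2,0,0],[0,0,0,0,0]]'>/dev/null; python3 st.py 2>/dev/null
python3 -m inch '[[0.01,-0.08,-0.2,0,0],[0,0,0,0,0]]'>/dev/null; python3 st.py 2>/dev/null
python3 -m inch '[[0.01,-0.06,-0.2,0,0],[0,0,0,0,0]]'>/dev/null; python3 st.py 2>/dev/null
```

```text
case [ -0.  -41.5 149.7] F x,y,z [-0.2  0.5  0.5] a -2.17 tip [ -8.4 168.6]
case [ 1.000e-01 -4.340e+01  1.448e+02] F x,y,z [-0.5  0.7 -0.4] a -2.27 tip [-14.1 167.5]
case [  0.3 -44.8 139.9] F x,y,z [ 0.5  0.9 -0.9] a -2.36 tip [-19.6 165.9]
```

```bash
python3 -m inch '[[0,-0.04,-0.16,0,0],[0,0,0,0,0]]'>/dev/null; python3 st.py 2>/dev/null
python3 -m inch '[[0,0,-0.12,0,0],[0,0,0,0,0]]'>/dev/null; python3 st.py 2>/dev/null
python3 -m inch '[[0,0,-0.08,0,0],[0,0,0,0,0]]'>/dev/null; python3 st.py 2>/dev/null
```

```text
case [  0.2 -45.6 136. ] F x,y,z [-0.2 -0.4  0.3] a -8.72 tip [-23.9 164.2]
case [  0.3 -45.4 133.2] F x,y,z [-0.3  0.6  0.4] a -2.49 tip [-26.7 163. ]
case [  0.7 -45.5 131.9] F x,y,z [-1.1  0.5  3.6] a -8.79 tip [-28.  162.3]
```

```bash
python3 -m inch '[[0,0,-0.04,0,0],[0,0,0,0,0]]'>/dev/null; python3 st.py 2>/dev/null
python3 -m inch '[[0,0,0.5,0,0],[0,0,1,0,0],[0,0,1,0,0],[0,0,1,0,0],[0,0,1,0,0]]'>/dev/null
python3 -m inch '[[-0.3,-1,0,0,0],[-0.3,-1,0,0,0],[-0.3,-1,0,0,0],[-0.3,-1,0,0,0],[0,0,0,0,0]]' 
python3 - <<'E'
from h import *
from plant import r
d=r.snapshot("side"); np.savez("pics/side6.npz",**d); w=r.snapshot("wrist"); np.savez("pics/wrist6.npz",**w)
for q,b in((d,(230,170,360,320)),(w,(0,0,640,480))):
    P=cloud(q)
    for a,c,m in reds(q,b): print(a,c.round(1),case(np.median(P[m],0)).round(1))
cv2.imwrite("pics/c6.png",np.hstack([cv2.resize(d["pixels"][150:320,225:375],(397,450),interpolation=3),cv2.resize(w["pixels"][:400,150:500],(394,450))])[...,::-1])
E
```

```text
case [  0.7 -45.5 131.8] F x,y,z [-2.8  0.6 11. ] a -8.80 tip [-28.3 162.2]
clock: 16.45
tool_pos: [0.5374, -0.1914, 0.2429]
eef_rot: [0.658, 0.753, -0.002, 0.0]
contact_force: [-0.7, -0.1, -0.4]
opening: 0.008
9 [316.4 210.6] [ -0.4 -68.  113.1]
38 [293.7 230.8] [ -0.9  53.9 133.9]
677 [396.9 111.1] [ -0.5 -69.3 113.1]
```

View pics/c6.png

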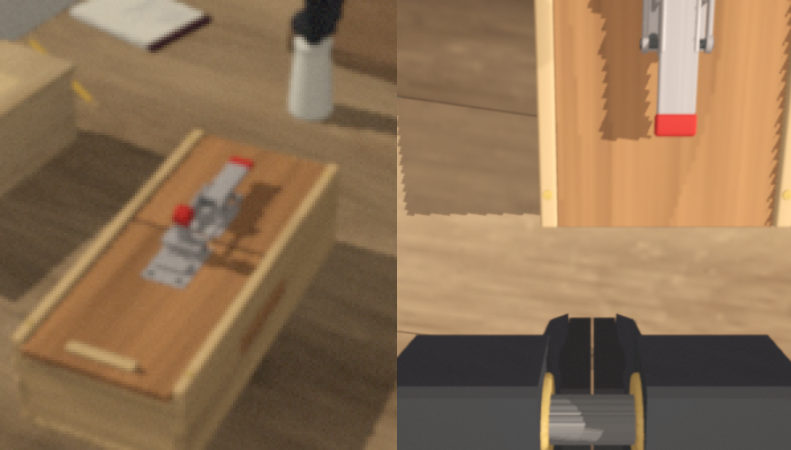

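```bash
python3 -m inch '[[0.1,1,0.2,0,20],[0.1,1,0.2,0,40],[0.1,1,0.2,0,60],[0.1,1,0,0,60],[0.1,1,0,0,60]]' >/dev/null
python3 -m inch '[[0.1,1,0,0,60],[0,1,0,0,60],[0,1,0,0,60],[0,0.2,0,0,60],[0,0,0,0,60]]' 
python3 - <<'E'
from h import *
from plant import r
w=r.snapshot("wrist"); np.savez("pics/wrist7.npz",**w); P=cloud(w); g=w["pixels"].astype(float).mean(2)
for v in range(150,262,3):
    u=327; print(v,int(g[v,318:336].mean()),case(P[v,u]).round(1), end=" | " if v%2 else "\n")
for a,c,m in reds(w,(0,0,640,480)): print(a,c.round(1),case(np.median(P[m],0)).round(1))
cv2.imwrite("pics/c7.png",cv2.resize(w["pixels"][120:340,210:450],(720,660))[:600,:,::-1])
E
```

```text
clock: 17.55
tool_pos: [0.554, 0.0204, 0.2582]
eef_rot: [0.654, 0.756, 0.0, -0.0]
contact_force: [0.9, -0.7, -0.3]
opening: 0.681
150 150 [  3.3 110.5  90.2]
153 150 [  3.3 108.4  89.1] | 156 150 [  3.4 106.3  89.4]
159 150 [  3.4 104.4  90.4] | 162 150 [  3.4 102.2  89.7]
165 150 [  3.4 100.2  90.3] | 168 150 [ 3.4 98.1 90.2]
171 150 [ 3.4 95.9 89.2] | 174 151 [ 3.4 93.8 89.4]
177 151 [ 3.4 91.8 89.9] | 180 166 [ 3.4 89.7 90.4]
183 197 [ 3.4 87.6 90.5] | 186 197 [ 3.4 85.8 92.7]
189 197 [ 3.5 83.4 90.9] | 192 197 [1.000e-01 1.312e+02 3.850e+02]
195 197 [ 3.5 79.2 91.7] | 198 197 [ 3.5 76.9 90.6]
201 168 [ 3.5 75.2 93. ] | 204 194 [ 3.5 73.6 96. ]
207 195 [ 3.5 71.4 95.7] | 210 195 [ 3.5 69.4 96.2]
213 193 [ 3.5 66.9 95. ] | 216 193 [ 3.5 64.8 95.3]
219 198 [ 3.5 62.8 96. ] | 222 194 [ 3.5 60.7 96.5]
225 195 [ 3.6 57.4 92.2] | 228 187 [ 3.6 55.1 91.9]
231 135 [  3.5  55.6 102. ] | 234 195 [  3.5  53.9 103.9]
237 167 [  3.5  52.7 107.2] | 240 154 [  3.4  53.1 115.9]
243 109 [  3.2  56.2 133.3] | 246 114 [  3.1  54.7 135.1]
249 119 [  3.1  53.3 136.7] | 252 126 [  3.1  51.8 138.1]
255 129 [  3.1  49.8 137.9] | 258 130 [  3.2  47.6 137.2]
261 123 [  3.2  46.  138.4] | 545 [322.3 256.2] [  0.4  49.1 137.6]
137 [321.4 398. ] [ -0.3 -72.1 112.8]
```

View pics/c7.png

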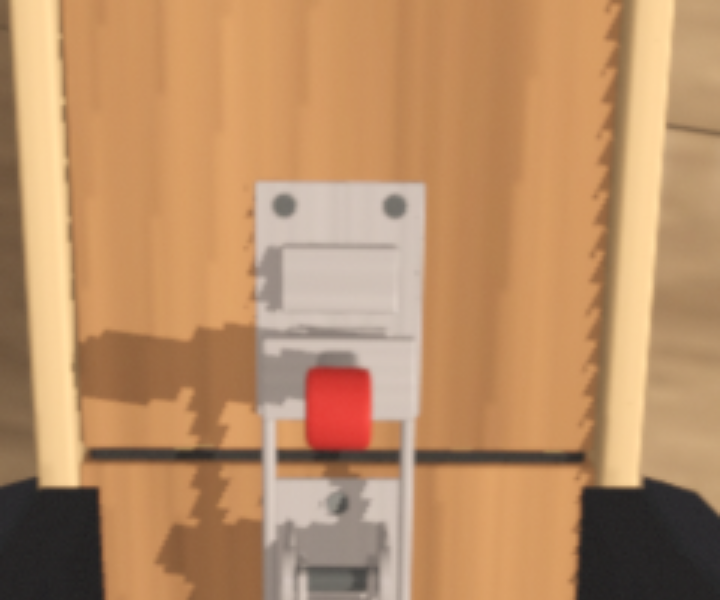

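```bash
python3 -c "
from plant import r
print(r.finish_job(), r.get_state()['clock'])"
```

```text
the job is handed in; nothing more can be done
the job is handed in; nothing more can be done
```

The case is latched and I handed the job in, with the arm clear of everything, about 18 s into the 64 s allowed.

**What I did:** I pinched the claw by its red grip, carried it over the bead and felt it drop into the pocket. The touches I read were about 4 N on the bead's far side and up to 7 N on the pocket floor. A light tug back then met about 4.4 N, so the claw was hooked while the lever stood at about 1.9 rad. I released it and swung the lever down with the closed fingers, reading about 4 N at most on the way. A last press on the flat lever read 11 N.

**Last checks, all from images taken after letting go:**
- **Lever:** flat, with its red end at 113 mm, which is where it sits when latched.
- **Lid:** drawn in by about 19 mm. I put the bead 49.4 mm from the hinge against the 52.9 mm expected. My hinge position seemed 2–3 mm off throughout, so this fits.
- **Claw:** the top of the grip is at 138 mm, as it should be with the tip in the pocket; resting on the bead it would be about 8 mm higher.

**What did not match:**
- **Stiffness:** I never felt the expected 12 N. My readings fell to nearly zero from about 0.6 rad down, so the lever went over centre between readings, probably earlier than I thought.
- **Early press:** the first grasp pressed the claw on the lid with about 7 N until I lifted a little.
- **Not measured:** I have no direct reading of the gasket. I did not measure the bystanders again, but the arm kept well clear of them.

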